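Locate a drilled rail under the bench drill and hold the feed lever down

ROBOT

A 6-joint arm with a two-finger parallel gripper is mounted at the origin on the work surface. World frame = base frame: x ahead of the robot, y to its left, z up, the work surface at z = 0. Lengths are in mm, angles in rad, forces in N, time in s.
With the tool pointing down it reaches from about 350 to 975 mm from the base axis. Payload 7.1 kg.
Tool frame: the origin (TCP) lies midway between the tips of the shut fingers; the grasp point (between the pads) lies 19 mm behind it; z points along the fingers, y is the line along which they close (so a half turn about z gives the same grasp; the last joint's range is limited). The gripper opens to 88 mm and grips with 3 to 60 N. Pads are 20 mm wide; open, the fingers measure 115 mm over their backs; the gripper's body (75 mm by 178 mm) begins 61 mm behind the grasp point.
Start: joints at [-1.231, 0.423, 1.63, -0, 1.089, -0.019], TCP at [219.486, -585.176, 222.675] pointing down, gripper open.
Joint ranges: [-3, 3], [-0.9, 2.11], [0.09, 2.58], [-1.31, 4.45], [0.11, 2.69], [-2.54, 2.54]. Speed limits (rad/s): [2.39, 2.39, 3.01, 3.14, 3.14, 3.14].

INTERFACE

Orientations are given as a rotation vector (axis times angle).
In Python, from workcell import ctrl gives the robot as it stands. The module is installed in compiled form; this text tells all that it offers.
- The arm moves only by the tool apply_moves, never from a script. Its argument "targets" is a list of rows, each a list of 3 entries, a list of its own where there are three numbers: the opening, from -1 (shut) to 1 (fully open), then the shift along the tool's x, y, z normalised to -1 to 1, where 1 is 5 cm, then the turn, a rotation vector about the tool's x, y, z normalised to -1 to 1, where 1 is 90 degrees. In form: [[jaw, [x, y, z], [wx, wy, wz]], ...]. A call has 1 to 8 rows; each row shifts and turns the commanded pose from where the row before left it, along the tool's axes as they then stand; what a row does not reach is not made up. A row lasts 1/8 s, in which the tool goes at most 62.5 mm and 10.7 degrees, less where a joint would pass 70% of its speed; a pose out of reach is approached as far as the arm can. A call with a number of a shift or a turn outside -1 to 1 is refused whole. A call with a gripper value outside its range is refused whole. The fingers move at their own pace and stop on an object; the grip force is fixed at half the most. Time passes only in rows, so rows that do not move let the fingers close. It gives the time, the measured TCP pose, the force, the opening and the grip force at its end, in the units of the state.
- ctrl.get_obs(): the state, without advancing time (a new reading comes with each control period).
- ctrl.get_image(name): name is "scene" or "top" or "wrist"; returns a dict with "pixels" (480x640x3 uint8, blue, green, red), "camera_matrix" (3x3 intrinsics, pixels), "k1" (the pictures are not rectified: a ray, as slopes to the right and down, at radius r is drawn at 1 + k1 r^2 times it, then the intrinsics apply), "view" (4x4, takes a point from world to camera coordinates); the wrist camera has in their place "hand_eye" (4x4, takes a point from camera to tool coordinates, whose origin is the TCP and whose axes are the flange's). Camera axes: x right, y down, z forward; pixel columns grow to the right and rows downward; lengths in mm; the calibration is good to about 2 mm. A picture is of the moment at which its call begins: read the wrist's pose just before it. There is no depth.
- ctrl.close_job(): hands the job in; it is judged then, once.
Trained networks look in the newest picture that a camera, given by its name, has taken for a name from the list of things; names that differ only in an ending like _2 or _b are one class to them, and where a whole thing is asked for, a point or a joint stands for the part that bears it (a point fixed in the world has none). Each returns a list of dicts, best first, with "score" (0 to 1); they miss things now and then, are a little off and sometimes report something else, mostly with a low value. They report only what shows in the picture. A call takes as long as a camera call.
- ctrl.masks_of(label, camera): "region" (480x640 bool, what is visible of it) and "bbox" ([left, top, right, bottom] in pixels, round what is visible of it).
- ctrl.pinpoint(label, camera): "xy" ([column, row] in pixels: a listed point, or the origin of a listed thing).
The state is a dict: "t": time; "qpos": joint angles; "qvel": joint speeds; "joint_torque": joint torques, N m; "ee_pos": TCP position; "orientation": TCP orientation; "ft_force": force on the tool from outside, world axes, zero at the start; "moment": the same for the moment, N m; "width": finger opening in mm; "grasp_force": force on a finger pad.
Only numpy, scipy, OpenCV 4.12 (cv2) and the standard library are available. Lean on these libraries where they do the work, as an engineer would, in place of code of your own. Each camera call takes 0.05 s, during which the arm holds its last target. There are 200 camera calls.

TASK

The bolt hole in the short wooden rail is to be opened out on the bench drill. With the drill's spindle up, slide the rail sideways along the fence, flat on the drill's wooden table and never lifted, until its hole is under the pointed cone in the chuck; then pull the feed lever down until the cone sits fully home in the hole. Finish still holding the lever down, keeping about 30 N (a light 3 kg) of cone pressure on the rail so that it can be clamped, and leave everything else on the bench where it is.

Things in the scene. Friction and masses are not known exactly. Their poses are not given: they have to be found in the camera images.
- drill: Bench drill, 360 mm high, fixed, green head, column at the back. Origin on the bench straight under the spindle axis; x from its front (robot side) to the column 155 mm behind; y to its left; z up. Head and black belt cover: x -40 to +195, y -39 to +39, z 195 to 326 mm; a switch plate on the head's front reaches x -56. Chuck below the head 34 mm across.
- worktop (a point): Point on the drill's plywood table straight under the spindle axis, axes as the drill's. Upper face 48 mm above the bench; the table reaches 180 mm to either side in y, 100 mm to the front, 90 mm to the back. A low fence strip, 12 mm high, runs along y over its whole length, from x = +23 to +43 mm; the rail lies against its front face.
- quill: Spindle that the feed lever drives: quill, dark chuck and, in the chuck, a steel centring cone, point down: 60 degrees point angle, 22 mm across at its top, 19 mm high. Origin at the cone's point, z up. Lever up: point 103 mm above the bench, 15 mm above the rail's top. It only moves straight down and up.
- feed (a joint): Turn of the feed lever in rad: 0 = up at rest, grows as its ball is pulled down towards the robot, end stop 1.75. The quill comes down 22 mm per rad; the cone is seated in the hole at about 1.3 rad (29 mm). A spring lifts it when let go: holding takes 2 N at the ball near the top, about 4 N when seated; from there each further newton, square to the lever, puts about 6 N on the rail.
- knob (a point): Centre of the black ball, 25 mm in diameter, at the free end of the feed lever, on the drill's right (-y) side. The lever is a 10 mm steel rod; ball centre 130 mm from the axle. At rest it points to the drill's front, 40 degrees up (ball 100 mm in front of and 84 mm above the axle); seated, about 35 degrees below level.
- hub (a point): Centre of the feed lever's axle, fixed to the drill at x = +20, y = -85, z = 225 mm in the drill's frame. The axle lies along the drill's y; the lever and its ball swing in the upright plane through this point.
- rail: Loose pale wooden rail, 44 mm wide (its x), 280 mm long (its y), 40 mm high, about 0.3 kg, with one bolt hole in the middle. It lies on the plywood table along the drill's y, against the fence, displaced to the drill's left, its axes as the drill's. Origin at the centre of its underside. Its upper 28 mm stand above the fence.
- hole (a point): Centre of the mouth of the rail's bolt hole, on the rail's upper face (88 mm above the bench); the hole is 16 mm in diameter with a 1 mm bevel, right through. It starts 65 to 125 mm to the drill's left (+y) of the spindle axis.
- chuck_key: Bystander: steel T-shaped chuck key about 85 x 70 mm, 14 mm high, lying on the right front part of the plywood table.
- clamp: Bystander: F-clamp 300 mm long with a wooden handle, lying on the bench at the left.
- offcut: Bystander: piece of the same timber without a hole, 44 x 170 x 40 mm, on the bench at the right.
- dish: Bystander: round steel dish of dark pebbles, 130 mm across, 50 mm high, on the bench at the right front.
- mallet: Bystander: hammer-shaped rubber mallet lying on the bench at the left front.
- brush: Bystander: hand brush lying on the bench at the right, beyond the offcut.
- stone_a: Bystander: dark flat pebble 60 mm across, 30 mm high, on the bench at the right.
- stone_b: Bystander: brown pebble 52 mm across, 29 mm high, on the bench at the left.

How it is judged (in metres and radians):
On the way:
1. the rail's hole is under the cone (within 5 mm sideways), the rail flat on the table, the feed lever still up (horizontal distance between hole and quill below 0.005 m and value of joint feed below 0.15 rad and z of rail in the frame of drill below 0.051 m), for 0.2 s.
At the end, for the whole second after the job is handed in: The gripper still holds the feed lever down (lever past 1.2 rad, steady), the cone's point is at least 11.5 mm below the rail's upper face and within 3 mm of the hole's centre, and the cone presses on the rail with 8 to 80 N; the rail lies flat on the table, along the fence within 0.06 rad, at rest (value of joint feed above 1.2 rad and z of quill in the frame of hole below -0.0115 m and horizontal distance between hole and quill below 0.003 m and contact force between quill and rail between 8 and 80 N and contact force between the fingers and drill above 1 N and z of rail in the frame of drill between 0.045 and 0.051 m and angle between the y axis of rail and the y axis of drill, either way round below 0.06 rad and linear speed of rail below 0.02 m/s and velocity of joint feed below 0.1 rad/s); the arm keeps its last pose, push and grip.
It fails at once if the rail is lifted off the table (more than 6 mm) or tipped (z of rail in the frame of drill above 0.054 m or angle between rail's own z axis and vertical above 0.08 rad).
It fails at once if the robot pushes on the chuck, cone or quill instead of the lever (contact force between any of the arm, the fingers and quill above 2 N).
It fails at once if the cone is driven hard into the rail (more than 150 N) (contact force between quill and rail above 150 N).
It fails at once if another loose thing is moved by more than 30 mm (distance of any of chuck_key, clamp, offcut, dish, mallet, brush, stone_a, stone_b from where it was at the start of the episode above 0.03 m).
It also fails if it takes over 72 s, if anything falls off the work surface, if the arm or the gripper's body presses on something with over 40 N, if the wrist force passes 120 N, or if a joint passes its speed limit or range.

## Working session

There is one attempt and no reset: what is moved stays moved. The work goes in short steps, Python scripts to look and compute and a tool call to move; the robot and the scene stay as the last step left them, time stands still between calls to the robot, and variables do not carry over. Pictures are saved under pics/ and viewed, at most 10 in all, crops included, and the job is handed in when it is done.

Besides the shell and the picture viewer there is one more tool, called after ">>>" by a JSON object that holds its "op" and its "data". apply_moves: Moves the arm, as the interface text tells. Scaled input: -1 to 1 covers 5 cm each way for a shift and 90 degrees each way for a turn. Its arguments: {"type":"object","properties":{"targets":{"type":"array"}},"required":["targets"]}

```bash
mkdir -p pics
cat > h.py <<'E'
import numpy as np, cv2, json
from scipy.spatial.transform import Rotation as R
from workcell import ctrl
def ray(im,uv,obs=None):
    K=np.array(im["camera_matrix"]);k=im["k1"]
    d=(np.array(uv,float)-K[:2,2])/[K[0,0],K[1,1]]
    s=d.copy()
    for _ in range(20): s=d/(1+k*(s@s))
    v=np.r_[s,1]
    if "view" in im: T=np.linalg.inv(np.array(im["view"]))
    else:
        W=np.eye(4);W[:3,:3]=R.from_rotvec(obs["orientation"]).as_matrix();W[:3,3]=obs["ee_pos"]
        T=W@np.array(im["hand_eye"])
    return T[:3,3],T[:3,:3]@v
def atz(im,uv,z,obs=None):
    o,d=ray(im,uv,obs);return o+d*(z-o[2])/d[2]
def tri(rays):
    A=0;b=0
    for o,d in rays:
        d=d/np.linalg.norm(d);P=np.eye(3)-np.outer(d,d);A=A+P;b=b+P@o
    return np.linalg.solve(A,b)
E
python3 - <<'E'
from h import *
o=ctrl.get_obs();print(o["ee_pos"],o["orientation"],o["qpos"],o["ft_force"],o["width"])
I={}
for c in("scene","top"):
    I[c]=ctrl.get_image(c);cv2.imwrite(f"pics/{c}0.png",I[c]["pixels"])
    print(c,np.linalg.inv(I[c]["view"])[:3,3])
for l,z in [("worktop",48),("quill",103),("knob",None),("hub",225),("rail",48),("hole",88),("drill",0),("chuck_key",55),("clamp",0),("offcut",0),("dish",0),("mallet",0),("brush",0),("stone_a",0)]:
    r=[]
    for c in I:
        p=ctrl.pinpoint(l,c)
        for q in p[:2]:
            print(l,c,round(q["score"],2),np.round(q["xy"],1),np.round(atz(I[c],q["xy"],z if z is not None else 309),1))
        if p:r.append(ray(I[c],p[0]["xy"]))
    if len(r)==2:print("   tri",np.round(tri(r),1))
E
```

```text
[ 219.29132898 -584.68485712  221.91304464] [-3.08973551e+00 -5.60295373e-01  3.64180540e-04] [-1.23103419e+00  4.23826455e-01  1.63068394e+00  5.74589932e-06
  1.08856630e+00 -1.90234030e-02] [-0.2231282  -0.48429664 -0.2221992 ] 87.82749757173185
scene [675.5963099  845.3913106  817.45913075]
top [ 300.09615088   69.28085708 1510.49026498]
worktop scene 0.55 [260.8 303.2] [580.7  29.1  48. ]
worktop top 0.56 [344.9 186.2] [586.5  34.2  48. ]
   tri [583.3  35.   54.5]
quill top 0.73 [238.7 321.7] [258.3 281.1 103. ]
knob scene 0.51 [283.5 185.8] [493.2 -39.8 309. ]
knob top 0.86 [386.1 205.8] [495.5 -42.1 309. ]
   tri [494.2 -41.7 308.4]
hub top 0.7 [385.6 170. ] [587.4 -49.5 225. ]
hub top 0.45 [300.9 274.2] [362.3 132.2 225. ]
rail scene 0.76 [263.6 331.3] [592.5 118.4  48. ]
rail top 0.69 [311.3 181.1] [599.2 116.7  48. ]
   tri [595.7 117.6  48.9]
hole top 0.74 [310.1 177.5] [599.8 118.3  88. ]
drill scene 0.86 [262.2 321.5] [584.1  41.    0. ]
drill scene 0.31 [261.1 321. ] [586.3  38.6   0. ]
drill top 0.86 [346.1 192. ] [581.   30.1   0. ]
   tri [583.   29.8 -11.3]
chuck_k
[... 361 characters left out ...]
. ]
offcut top 0.79 [481.6 226.4] [ 493.6 -310.4    0. ]
   tri [ 493.1 -308.7    7.3]
dish scene 0.59 [317.4 231.7] [ 351.  -273.8    0. ]
dish top 0.81 [469.9 279.8] [ 359.5 -277.8    0. ]
   tri [ 3.552e+02 -2.760e+02  2.000e-01]
mallet scene 0.73 [433.5 367.5] [262.  288.7   0. ]
mallet scene 0.58 [259.9 321.4] [589.3  39.    0. ]
mallet top 0.76 [238.4 324.8] [247.7 297.3   0. ]
   tri [254.9 292.9   1.1]
brush top 0.74 [452.1 157.2] [ 671.1 -240.     0. ]
stone_a scene 0.67 [321.3 271.9] [395.7 -90.7   0. ]
stone_a scene 0.54 [359.1 324.7] [368.6 121.8   0. ]
stone_a top 0.87 [302.5 274.5] [372.4 139.2   0. ]
stone_a top 0.61 [396.3 267. ] [391.3 -94.8   0. ]
   tri [408.9 116.9 167.2]
```

View pics/scene0.png

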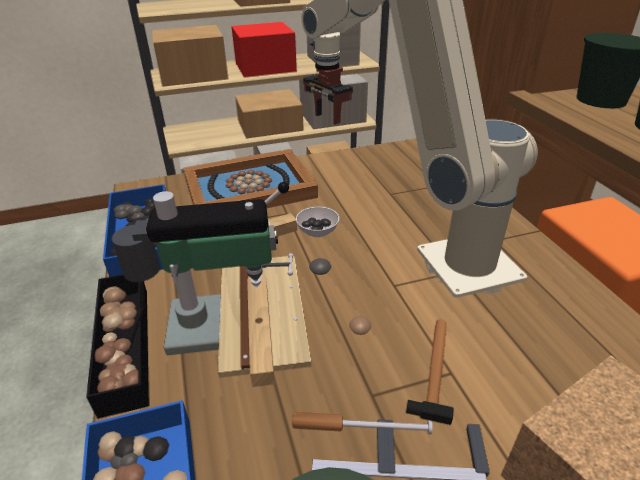

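View pics/top0.png

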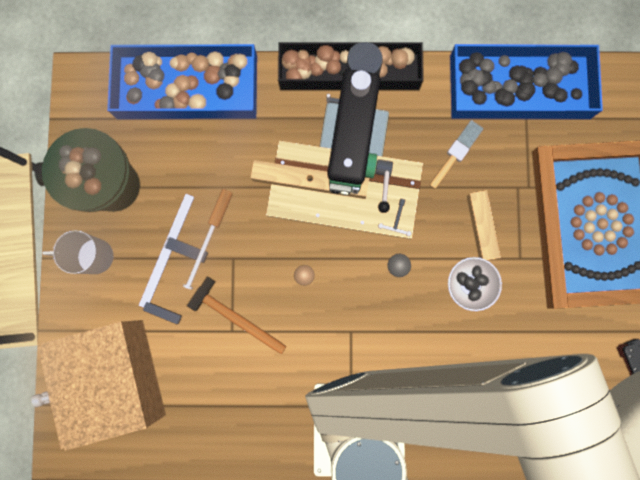

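Scene shows the drill with its head at about (210,240), the rail at (260,340), and the lever ball at (283,186). In the top view the rail hole is at (310,178), the ball at (385,206), and the drill yaw is slightly negative. Next I'll bring the wrist camera to the rail's left side.

```bash
cat >> h.py <<'E'
def plan(wps,rot=None,step=45,start=None,R0=None):
    """straight world waypoints -> rows of normalised shifts in the current tool axes"""
    o=ctrl.get_obs();p=np.array(o["ee_pos"]) if start is None else np.array(start,float)
    M=R.from_rotvec(o["orientation"]).as_matrix() if R0 is None else R0
    for w in wps:
        d=np.array(w,float)-p;n=int(np.ceil(np.linalg.norm(d)/step))
        print(n,"x",np.round(M.T@d/n/50,3).tolist());p=np.array(w,float)
def drillR(th,tilt=0):
    """tool y = -drill y, tool z down; tilt leans fingers towards drill +x"""
    c,s=np.cos(th),np.sin(th);x=np.array([c,s,0]);y=np.array([s,-c,0]);M=np.c_[x,y,[0,0,-1]]
    return M@R.from_rotvec([0,tilt,0]).as_matrix()
E
python3 - <<'E'
from h import *
o=ctrl.get_obs();M=R.from_rotvec(o["orientation"]).as_matrix();print(M.round(2))
plan([(219,-585,350)])
print("turn",(R.from_matrix(M.T@drillR(np.radians(-6))).as_rotvec()/np.pi*2).round(3))
plan([(400,-250,350),(400,0,350),(470,230,350)],start=(219,-585,350),R0=drillR(np.radians(-6)))
E
```

```text
[[ 0.94  0.35 -0.  ]
 [ 0.35 -0.94  0.  ]
 [ 0.   -0.   -1.  ]]
3 x [-0.003, -0.002, -0.849]
turn [-0.     0.     0.295]
9 x [0.322, -0.782, 0.0]
6 x [-0.087, -0.829, 0.0]
6 x [0.152, -0.787, 0.0]
```

>>> {"op": "apply_moves", "data": {"targets": [[-1, [0, 0, -0.85], [0, 0, 0.1]], [-1, [0, 0, -0.85], [0, 0, 0.1]], [-1, [0, 0, -0.85], [0, 0, 0.095]], [-1, [0.32, -0.78, 0], [0, 0, 0]], [-1, [0.32, -0.78, 0], [0, 0, 0]], [-1, [0.32, -0.78, 0], [0, 0, 0]], [-1, [0.32, -0.78, 0], [0, 0, 0]], [-1, [0.32, -0.78, 0], [0, 0, 0]]]}}

```text
t: 2.5
ee_pos: [319.9, -398.4, 350.3]
orientation: [3.137, -0.165, 0.001]
ft_force: [0.3, 0.4, 0.1]
width: 11.2
grasp_force: 0.0
```

>>> {"op": "apply_moves", "data": {"targets": [[-1, [0.32, -0.78, 0], [0, 0, 0]], [-1, [0.32, -0.78, 0], [0, 0, 0]], [-1, [0.32, -0.78, 0], [0, 0, 0]], [-1, [0.32, -0.78, 0], [0, 0, 0]], [-1, [-0.09, -0.83, 0], [0, 0, 0]], [-1, [-0.09, -0.83, 0], [0, 0, 0]], [-1, [-0.09, -0.83, 0], [0, 0, 0]], [-1, [-0.09, -0.83, 0], [0, 0, 0]]]}}

```text
t: 3.5
ee_pos: [398.6, -82.9, 350.4]
orientation: [3.137, -0.165, 0.001]
ft_force: [0.6, -0.5, 0.2]
width: 0.3
grasp_force: 0.0
```

>>> {"op": "apply_moves", "data": {"targets": [[-1, [-0.09, -0.83, 0], [0, 0, 0]], [-1, [-0.09, -0.83, 0], [0, 0, 0]], [-1, [0.15, -0.79, 0], [0, 0, 0]], [-1, [0.15, -0.79, 0], [0, 0, 0]], [-1, [0.15, -0.79, 0], [0, 0, 0]], [-1, [0.15, -0.79, 0], [0, 0, 0]], [-1, [0.15, -0.79, 0], [0, 0, 0]], [-1, [0, 0, 0], [0, 0, 0]]]}}

```text
t: 4.5
ee_pos: [456.7, 193.7, 350.0]
orientation: [-3.137, 0.16, 0.0]
ft_force: [-0.9, -0.6, -0.8]
width: 0.7
grasp_force: 0.0
```

Run:
```python
from h import *
o=ctrl.get_obs();print(o["ee_pos"],o["orientation"],o["qpos"].round(2),o["ft_force"],o["width"])
W=ctrl.get_image("wrist");cv2.imwrite("pics/w1.png",W["pixels"]);print(np.array(W["hand_eye"]).round(2),W["camera_matrix"])
for l,z in [("worktop",48),("quill",103),("knob",309),("hub",225),("rail",48),("hole",88)]:
    for q in ctrl.pinpoint(l,"wrist")[:2]: print(l,round(q["score"],2),np.round(q["xy"],1),atz(W,q["xy"],z,o).round(1))
# rail face edges: fit min rect from mask projected on z=88
for m in ctrl.masks_of("rail","wrist")[:1]:
    print(m["score"],m["bbox"]);np.save("m.npy",m["region"])
```

```text
[456.72962775 193.71975512 349.98571045] [-3.13730435e+00  1.59745046e-01  2.15971920e-04] [0.38 0.1  1.77 0.   1.28 2.05] [-0.86626992 -0.57909749 -0.80863443] 0.6598717932967286
[[  -0.     -0.96   -0.28   76.76]
 [   1.     -0.     -0.      1.2 ]
 [   0.     -0.28    0.96 -162.95]
 [   0.      0.      0.      1.  ]] [[352.83774134   0.         326.75263003]
 [  0.         352.83774134 238.20571788]
 [  0.           0.           1.        ]]
quill 0.51 [461.7  69.5] [588.8  33.3 103. ]
knob 0.19 [541.6 140.9] [519.3  64.1 309. ]
rail 0.69 [374.8  73.4] [601.9 119.1  48. ]
rail 0.41 [524.3 206.4] [417.4 -71.5  48. ]
hole 0.75 [378.6  64.6] [604.6 119.9  88. ]
0.94 [255.1, 37.6, 470.0, 97.2]
```

View pics/w1.png

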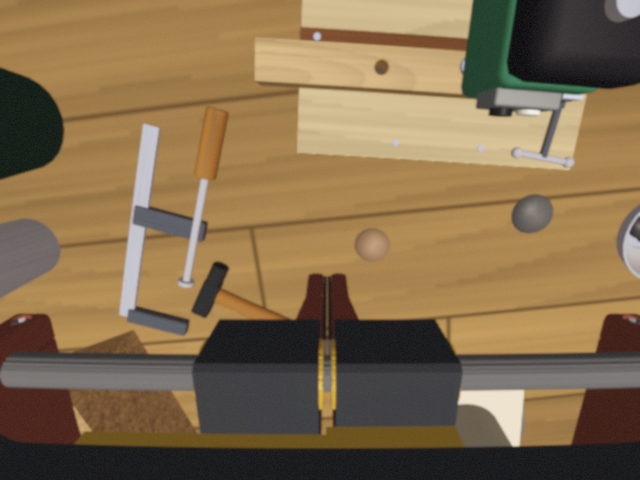

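The wrist view shows the rail's left end at (255,40)-(255,82), the hole at (381,67), and the table's front edge at (297,152)-(570,168). Next, fit the edges for yaw.

Run:
```python
from h import *
o=ctrl.get_obs();W=ctrl.get_image("wrist")
px=W["pixels"];
m=np.load("m.npy")
# front edge of rail top: lowest mask row per column
cs=np.arange(275,450,5);lo=[np.where(m[:,c])[0].max() for c in cs];hi=[np.where(m[:,c])[0].min() for c in cs]
for n,rows,z in(("front",lo,88),("back",hi,88)):
    P=np.array([atz(W,(c,r),z,o)[:2] for c,r in zip(cs,rows)])
    a=np.polyfit(P[:,1],P[:,0],1);print(n,"yaw",np.degrees(np.arctan(-a[0])).round(2),P[0],P[-1],np.std(P[:,0]-np.polyval(a,P[:,1])))
a,b=[atz(W,p,48,o) for p in((297,152),(570,168))];print("table",a,b,np.degrees(np.arctan2(-(a-b)[0],(a-b)[1])))
print("left end",atz(W,(255,39),88,o),atz(W,(255,81),88,o),"hole",atz(W,(381,66.5),88,o))
g=cv2.cvtColor(px,cv2.COLOR_BGR2GRAY)[50:82,365:400].astype(int)
ys,xs=np.where(g<g.min()+40);print("dark blob",xs.mean()+365,ys.mean()+50,len(xs))
crop=cv2.resize(px[0:180,230:600],None,fx=2,fy=2,interpolation=cv2.INTER_CUBIC);cv2.imwrite("pics/w1c.png",crop)
```

```text
front yaw -9.13 [594.27145019 233.89018015] [564.90401736  43.79332077] 0.8254591644287129
back yaw -9.05 [641.98893385 227.10292322] [612.83351937  42.57188689] 0.5010816745834641
table [518.46876698 221.97180467  48.        ] [ 461.71821793 -133.53869688   48.        ] -9.06966952103382
left end [644.45240746 248.83204152  88.        ] [601.97032688 255.4573163   88.        ] hole [601.91399491 114.07701322  88.        ]
dark blob 378.0 66.5 144
```

View pics/w1c.png

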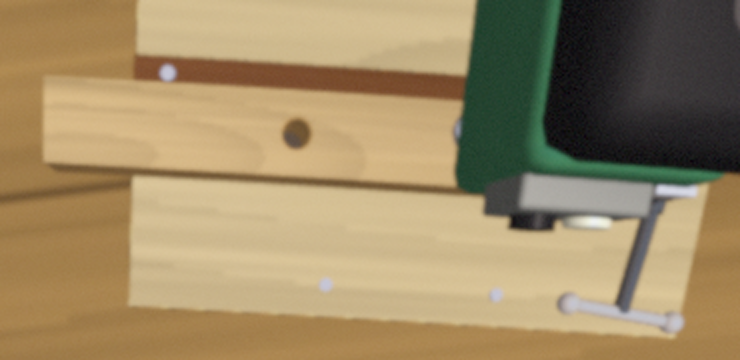

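```bash
cat >> h.py <<'E'
TH=np.radians(-9.1);O=np.array([587.8,29.,0]);D=np.c_[[np.cos(TH),np.sin(TH),0],[-np.sin(TH),np.cos(TH),0],[0,0,1]]
def w(p): return O+D@np.array(p,float)
def d(p): return D.T@(np.array(p,float)-O)
E
python3 - <<'E'
from h import *
o=ctrl.get_obs();M=R.from_rotvec(o["orientation"]).as_matrix()
print("turn",(R.from_matrix(M.T@drillR(TH)).as_rotvec()/np.pi*2).round(3))
plan([w((1,262,350)),w((1,262,58))],R0=drillR(TH)); print(w((1,262,350)))
E
```

```text
turn [-0.    -0.     0.034]
5 x [0.626, -0.49, 0.002]
7 x [0.0, 0.0, 0.834]
[630.22482743 287.5442593  350.        ]
```

>>> {"op": "apply_moves", "data": {"targets": [[-1, [0, 0, 0], [0, 0, 0.034]], [-1, [0.626, -0.49, 0], [0, 0, 0]], [-1, [0.626, -0.49, 0], [0, 0, 0]], [-1, [0.626, -0.49, 0], [0, 0, 0]], [-1, [0.626, -0.49, 0], [0, 0, 0]], [-1, [0.626, -0.49, 0], [0, 0, 0]], [-1, [0, 0, 0.83], [0, 0, 0]], [-1, [0, 0, 0.83], [0, 0, 0]]]}}

```text
t: 5.95
ee_pos: [630.8, 288.1, 266.2]
orientation: [-3.131, 0.249, -0.001]
ft_force: [-0.6, 0.9, -1.0]
width: 0.5
grasp_force: 0.0
```

>>> {"op": "apply_moves", "data": {"targets": [[-1, [0, 0, 0.83], [0, 0, 0]], [-1, [0, 0, 0.83], [0, 0, 0]], [-1, [0, 0, 0.83], [0, 0, 0]], [-1, [0, 0, 0.83], [0, 0, 0]], [-1, [0, 0, 0.7], [0, 0, 0]], [-1, [0, 0, 0], [0, 0, 0]]]}}

```text
t: 6.7
ee_pos: [628.2, 286.9, 63.2]
orientation: [3.129, -0.248, -0.008]
ft_force: [-0.1, -0.4, 0.6]
width: 0.6
grasp_force: 0.0
```

Run:
```python
from h import *
o=ctrl.get_obs();print(d(o["ee_pos"]),o["orientation"],o["ft_force"])
for c in("wrist","scene"):
    W=ctrl.get_image(c);cv2.imwrite(f"pics/{c}2.png",W["pixels"])
    for l in("hole","rail"):
        for q in ctrl.pinpoint(l,c)[:1]: print(c,l,q["score"],q["xy"],d(atz(W,q["xy"],88 if l=="hole" else 48,o)).round(1))
a=cv2.imread("pics/scene2.png")[190:400,190:400];b=cv2.imread("pics/wrist2.png")
cv2.imwrite("pics/c2.png",np.hstack([cv2.resize(a,(420,420)),cv2.resize(b,(380,420))]))
```

```text
[ -0.92672604 261.04452592  63.1848927 ] [ 3.12890059 -0.2484382  -0.00836313] [-0.05373656 -0.38297815  0.60020595]
wrist rail 0.91 [631.0, 281.0] [-0.5 89.  48. ]
```

View pics/c2.png

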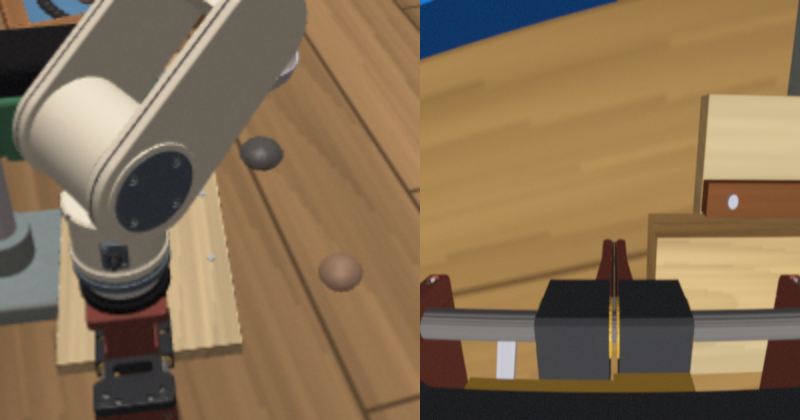

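The left half shows the arm covering the rail in the scene view. The right half shows the fingers clear of the rail's left end, level with its mid-width. Pushing.

>>> {"op": "apply_moves", "data": {"targets": [[-1, [0.03, 0.15, 0.08], [0, 0, 0]], [-1, [0, 0.2, 0], [0, 0, 0]], [-1, [0, 0.2, 0], [0, 0, 0]], [-1, [0, 0.2, 0], [0, 0, 0]], [-1, [0, 0.2, 0], [0, 0, 0]], [-1, [0, 0.2, 0], [0, 0, 0]], [-1, [0, 0.2, 0], [0, 0, 0]], [-1, [0, 0.1, 0], [0, 0, 0]]]}}

```text
t: 8.0
ee_pos: [620.2, 215.6, 62.2]
orientation: [-3.132, 0.249, 0.0]
ft_force: [0.4, 0.9, -1.3]
width: 0.5
grasp_force: 0.6
```

Run:
```python
from h import *
o=ctrl.get_obs();print(d(o["ee_pos"]),o["orientation"],o["ft_force"])
for c in("wrist","scene"):
    W=ctrl.get_image(c);cv2.imwrite(f"pics/{c}3.png",W["pixels"])
    for l in("hole","rail"):
        for q in ctrl.pinpoint(l,c)[:1]: print(c,l,q["score"],q["xy"],d(atz(W,q["xy"],88 if l=="hole" else 48,o)).round(1))
```

```text
[  2.49656769 189.42260245  62.23301718] [-3.13171334e+00  2.48656236e-01  6.95033337e-05] [ 0.44312971  0.9338236  -1.34376366]
wrist rail 0.95 [595.6, 290.0] [-1.6 38.4 48. ]
scene rail 0.61 [261.0, 301.4] [-7.7 -7.1 48. ]
```

View pics/wrist3.png

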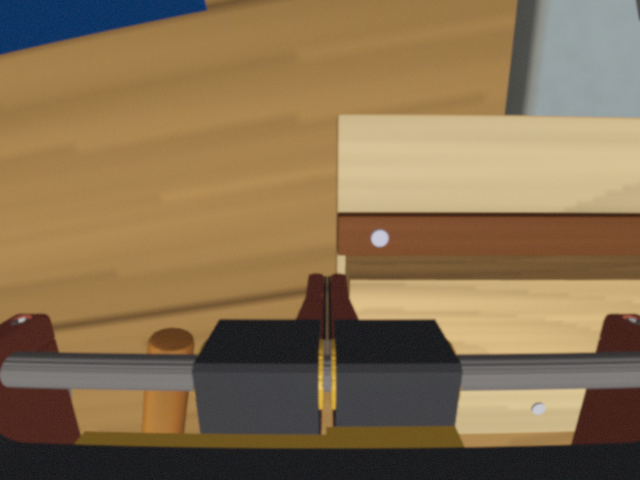

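The wrist view shows the fingers touching the rail's end. Its top back corner is near (349,279) and the table's left edge is at col 338.

Run:
```python
from h import *
o=ctrl.get_obs()
W=dict(ctrl.get_image("wrist"))
for n,p,z in(("rail corner top",(350,279),88),("rail low corner",(346,255),60),("table edge",(338,116),48),("fence end",(338,213),60)): print(n,d(atz(W,p,z,o)).round(1))
px=W["pixels"].astype(int)
for r in(262,290,160):print(r,[int(v) for v in px[r,334:360,1]])
```

```text
rail corner top [ 22.1 179.5  88. ]
rail low corner [ 23.2 179.7  60. ]
table edge [ 89.  183.9  48. ]
fence end [ 44.4 183.9  60. ]
262 [124, 121, 116, 123, 152, 172, 181, 181, 184, 182, 182, 181, 176, 153, 122, 100, 89, 85, 87, 87, 88, 86, 85, 88, 88, 88]
290 [34, 34, 35, 37, 38, 31, 34, 32, 34, 38, 38, 32, 42, 49, 76, 85, 87, 95, 116, 147, 165, 168, 172, 169, 170, 169]
160 [131, 131, 129, 124, 128, 157, 177, 185, 189, 189, 188, 190, 189, 189, 190, 189, 189, 189, 188, 190, 189, 190, 188, 189, 189, 189]
```

>>> {"op": "apply_moves", "data": {"targets": [[-1, [-0.02, 0.12, 0], [0, 0, 0]], [-1, [-0.02, 0.12, 0], [0, 0, 0]], [-1, [0, 0.12, 0], [0, 0, 0]], [-1, [0, 0.12, 0], [0, 0, 0]], [-1, [0, 0.12, 0], [0, 0, 0]], [-1, [0, 0.05, 0], [0, 0, 0]], [-1, [0, 0, 0], [0, 0, 0]]]}}

```text
t: 9.22
ee_pos: [613.1, 184.2, 62.2]
orientation: [3.131, -0.248, -0.0]
ft_force: [-0.1, -0.0, -0.4]
width: 0.3
grasp_force: 0.0
```

```bash
cat > meas.py <<'E'
from h import *
o=ctrl.get_obs();print(d(o["ee_pos"]),o["ft_force"])
W=dict(ctrl.get_image("wrist"));cv2.imwrite("pics/wm.png",W["pixels"])
g=cv2.GaussianBlur(W["pixels"],(3,3),0).astype(int)[:,:,1]
def edge(r,a,b,s=1):
    D_=s*np.diff(g[r,a:b]);i=int(np.argmax(D_));return a+i+.5,D_[i]
for n,r,z,s,a,b in(("table",160,48,1,200,400),("fence",225,60,-1,200,345),("fence",225,60,1,200,345),("railback",262,67,-1,320,460),("railtop",290,88,1,356,460),("railtop",300,88,1,356,460)):
    e,v=edge(r,a,b,s);print(n,e,v,d(atz(W,(e,r),z,o)).round(1))
E
python3 meas.py
```

```text
[  0.45534635 157.20242133  62.15329208] [-0.10885659 -0.0478223  -0.42546016]
table 271.5 16 [ 66.5 183.4  48. ]
fence 269.5 15 [ 36.5 183.8  60. ]
fence 307.5 11 [ 36.5 165.4  60. ]
railback 345.5 27 [ 20.1 147.3  67. ]
railtop 368.5 1 [ 15.1 138.5  88. ]
railtop 356.5 1 [ 10.5 143.5  88. ]
```

View pics/wm.png

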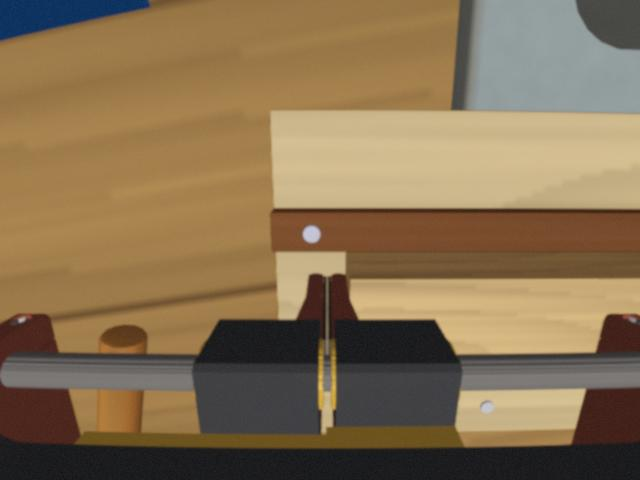

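The rail end is now at about y=143.5 relative to the table edge (the edge is at 180), so about 3.5 mm remains.

>>> {"op": "apply_moves", "data": {"targets": [[-1, [0, 0.04, 0], [0, 0, 0]], [-1, [0, 0.03, 0], [0, 0, 0]], [-1, [0, 0, 0], [0, 0, 0]]]}}

```text
t: 9.65
ee_pos: [612.6, 181.1, 62.1]
orientation: [3.132, -0.248, -0.0]
ft_force: [-0.1, 0.7, -0.3]
width: 0.3
grasp_force: 0.5
```

```bash
python3 meas.py
python3 - <<'E'
from h import *
M=R.from_rotvec(ctrl.get_obs()["orientation"]).as_matrix()
p=w((0,180,62));plan([p,p+[0,0,238],(470,200,350),(430,-20,370)],R0=drillR(TH))
E
```

```text
[  0.44111193 154.06666059  62.11171348] [-0.08797515  0.72119037 -0.31715272]
table 264.5 16 [ 66.5 183.7  48. ]
fence 263.5 15 [ 36.5 183.5  60. ]
fence 300.5 11 [ 36.5 165.7  60. ]
railback 345.5 28 [ 20.1 144.1  67. ]
railtop 358.5 1 [ 15.2 139.6  88. ]
railtop 372.5 1 [ 10.5 133.5  88. ]
1 x [-0.009, -0.518, 0.003]
6 x [0.0, 0.0, -0.793]
4 x [-0.717, 0.149, -0.25]
5 x [-0.019, 0.894, -0.08]
```

>>> {"op": "apply_moves", "data": {"targets": [[-1, [0, -0.5, 0], [0, 0, 0]], [-1, [0, -0.1, -0.8], [0, 0, 0]], [-1, [0, 0, -0.8], [0, 0, 0]], [-1, [0, 0, -0.8], [0, 0, 0]], [-1, [0, 0, -0.8], [0, 0, 0]], [-1, [0, 0, -0.8], [0, 0, 0]], [-1, [0, 0, -0.8], [0, 0, 0]], [-1, [-0.7, 0.15, -0.3], [0, 0, 0]]]}}

```text
t: 10.7
ee_pos: [583.8, 210.7, 320.3]
orientation: [-3.13, 0.248, -0.008]
ft_force: [-0.0, 0.6, -0.5]
width: 0.1
grasp_force: 0.0
```

>>> {"op": "apply_moves", "data": {"targets": [[1, [-0.7, 0.15, -0.3], [0, 0, 0]], [1, [-0.7, 0.15, -0.3], [0, 0, 0]], [1, [-0.7, 0.15, -0.3], [0, 0, 0]], [1, [0, 0.85, 0], [0, 0, 0]], [1, [0, 0.85, 0], [0, 0, 0]], [1, [0, 0.85, 0], [0, 0, 0]], [1, [0, 0.85, 0], [0, 0, 0]], [1, [0, 0.85, 0], [0, 0, 0]]]}}

```text
t: 11.7
ee_pos: [441.1, -7.0, 362.8]
orientation: [-3.132, 0.246, -0.001]
ft_force: [0.4, -0.5, 0.3]
width: 76.6
grasp_force: 0.0
```

Run:
```python
from h import *
o=ctrl.get_obs();print(o["ee_pos"],d(o["ee_pos"]),o["orientation"],o["qpos"].round(2))
r={}
for c in("wrist","scene","top"):
    W=ctrl.get_image(c);cv2.imwrite(f"pics/{c}4.png",W["pixels"])
    for l,z in(("hole",88),("rail",48),("knob",309),("quill",103),("worktop",48)):
        for q in ctrl.pinpoint(l,c)[:1]: print(c,l,round(q["score"],2),np.round(q["xy"],1),d(atz(W,q["xy"],z,o)).round(1));r.setdefault(l,[]).append(ray(W,q["xy"],o))
for l in r:
    if len(r[l])>1: print(l,"tri",d(tri(r[l])).round(1))
a=cv2.imread("pics/scene4.png")[230:390,190:350];b=cv2.imread("pics/wrist4.png")
cv2.imwrite("pics/c4.png",np.hstack([cv2.resize(a,(400,400),interpolation=2),cv2.resize(b,(400,400))]))
```

```text
[441.136985    -7.02241478 362.77672801] [-139.11985046  -58.7649687   362.77672801] [-3.13191569e+00  2.46335907e-01 -1.43716140e-03] [-0.04 -0.01  1.85 -0.    1.3   1.68]
wrist rail 0.2 [354.6  26. ] [ 69.1 -93.2  48. ]
wrist knob 0.91 [365.  167.1] [-79.7 -82.9 309. ]
wrist worktop 0.57 [353.   24.8] [ 70.4 -91.3  48. ]
scene hole 0.74 [257.7 293.9] [-3.1 10.  88. ]
scene rail 0.57 [260.7 305.7] [-6.4  7.3 48. ]
scene knob 0.6 [282.8 188.3] [-80.2 -72.3 309. ]
scene quill 0.62 [284.  188.3] [ -99.1 -433.2  103. ]
scene worktop 0.64 [259.8 306.9] [-4.2 11.  48. ]
top worktop 0.56 [346.1 184.3] [ 3.   2.8 48. ]
rail tri [ 40.7 -87.  -19.1]
knob tri [-80.4 -83.5 302.6]
worktop tri [ 26.2 -38.9  24.1]
```

View pics/c4.png

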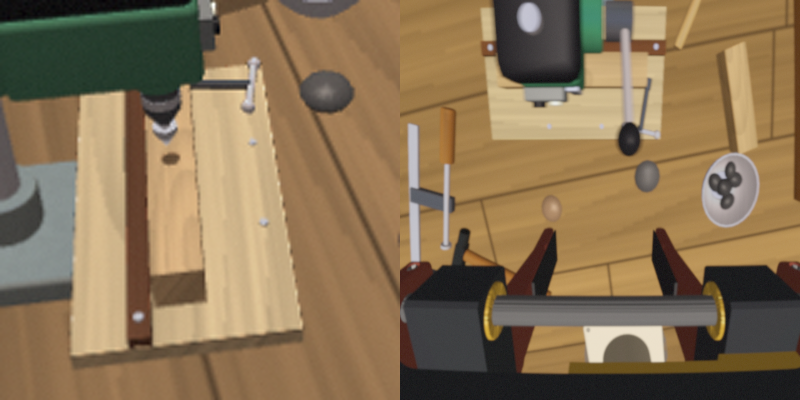

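The left half shows the cone tip just above the hole, at about (257,286) and (258,293) in full-image pixels. The right half shows the ball ahead of the open gripper. Next I check the tip-to-hole alignment by projection.

Run:
```python
from h import *
W=ctrl.get_image("scene");p=W["pixels"]
K=np.array(W["camera_matrix"]);V=np.array(W["view"])
def proj(q):
    c=(V@np.r_[q,1])[:3];s=c[:2]/c[2];s=s*(1+W["k1"]*(s@s));return s*[K[0,0],K[1,1]]+K[:2,2]
for q in((0,0,103),(0,0,88),(1,0,88),(0,10,88),(10,0,88),(1,140,88),(23,140,88),(-21,140,88),(23,180,60),(43,180,60),(-100,180,48)): print(q,proj(w(q)).round(1))
g=p[280:302,246:270]
gg=cv2.cvtColor(p,cv2.COLOR_BGR2GRAY)[286:302,246:270].astype(int)
ys,xs=np.where(gg<gg.min()+35);print("hole",xs.mean()+246,ys.mean()+286,len(xs))
cv2.imwrite("pics/c5.png",cv2.resize(p[265:385,200:320],(600,600),interpolation=2))
```

```text
(0, 0, 103) [255.6 286.2]
(0, 0, 88) [256.2 291.1]
(1, 0, 88) [255.7 291.2]
(0, 10, 88) [256.3 294.1]
(10, 0, 88) [251.8 291.6]
(1, 140, 88) [258.  336.6]
(23, 140, 88) [247.2 337.8]
(-21, 140, 88) [268.7 335.4]
(23, 180, 60) [249.1 362. ]
(43, 180, 60) [239.1 363.2]
(-100, 180, 48) [309.7 358.7]
hole 250.04918032786884 293.8524590163934 61
```

View pics/c5.png

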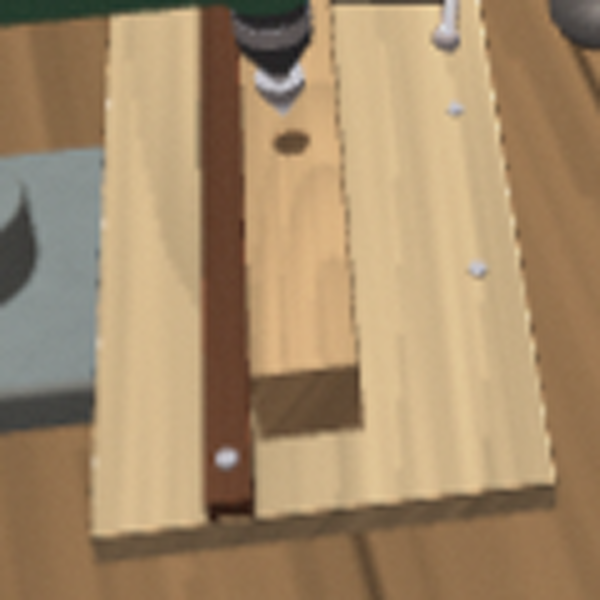

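Rail end, table corner and hole all show the same roughly (2,2.5) px calibration shift, so the hole is under the cone to within a couple of mm. Next is the lever ball, approached with the tool tilted 35° forward.

Run:
```python
from h import *
o=ctrl.get_obs();M=R.from_rotvec(o["orientation"]).as_matrix()
M1=drillR(TH,np.radians(35));print("turn",(R.from_matrix(M.T@M1).as_rotvec()/np.pi*2).round(3))
ball=w((-80,-83.5,309));T=ball+19*M1[:,2];A=T-100*M1[:,2]
print(A,d(A),T); plan([A],R0=M);plan([A],R0=M1);plan([T],start=A,R0=M1)
```

```text
turn [-0.     0.389  0.   ]
[449.72575615 -33.4484325  375.35131559] [-126.45969134  -83.5         375.35131559] [506.3614854  -42.52000655 293.43611116]
1 x [0.258, 0.5, -0.264]
1 x [0.363, 0.5, -0.068]
3 x [-0.0, -0.0, 0.667]
```

>>> {"op": "apply_moves", "data": {"targets": [[0.14, [0.26, 0.5, -0.26], [0, 0, 0]], [0.14, [0, 0, 0], [0, 0.1, 0]], [0.14, [0, 0, 0], [0, 0.1, 0]], [0.14, [0, 0, 0], [0, 0.1, 0]], [0.14, [0, 0, 0], [0, 0.09, 0]], [0.14, [0, 0, 0], [0, 0, 0]], [0.14, [0, 0, 0], [0, 0, 0]]]}}

```text
t: 13.52
ee_pos: [450.7, -33.5, 376.2]
orientation: [2.942, -0.233, 0.929]
ft_force: [0.3, 1.0, 1.3]
width: 50.2
grasp_force: 0.0
```

Run:
```python
from h import *
o=ctrl.get_obs();M=R.from_rotvec(o["orientation"]).as_matrix();print(o["ee_pos"],d(o["ee_pos"]),M.round(3),o["qpos"].round(2),o["width"])
M1=drillR(TH,np.radians(35));print("turn",(R.from_matrix(M.T@M1).as_rotvec()/np.pi*2).round(3))
W=ctrl.get_image("wrist");cv2.imwrite("pics/w6.png",W["pixels"])
for q in ctrl.pinpoint("knob","wrist")[:2]:
    c,v=ray(W,q["xy"],o); t=(np.linalg.norm(w((-80,-83.5,309))-c))/np.linalg.norm(v)
    print(q,d(c+t*v), "tool frame",M.T@(c+t*v-o["ee_pos"]))
for m in ctrl.masks_of("knob","wrist")[:1]: print(m["bbox"])
T=w((-80,-83.5,309))+19*M[:,2];plan([T],R0=M)
```

```text
[450.65634799 -33.53750972 376.17731009] [-125.52672383  -83.44077547  376.17731009] [[ 0.808 -0.157  0.567]
 [-0.129 -0.988 -0.09 ]
 [ 0.574 -0.    -0.819]] [-0.06 -0.29  2.17 -0.09  0.65  1.72] 50.223596441567494
turn [-0.    -0.001  0.   ]
{'xy': [325.0, 251.5], 'score': 0.59} [-81.29752981 -83.22528094 308.60394185] tool frame [-2.61090105 -0.17645972 80.71914392]
[300.9, 165.4, 342.3, 268.3]
3 x [-0.01, 0.0, 0.665]
```

View pics/w6.png

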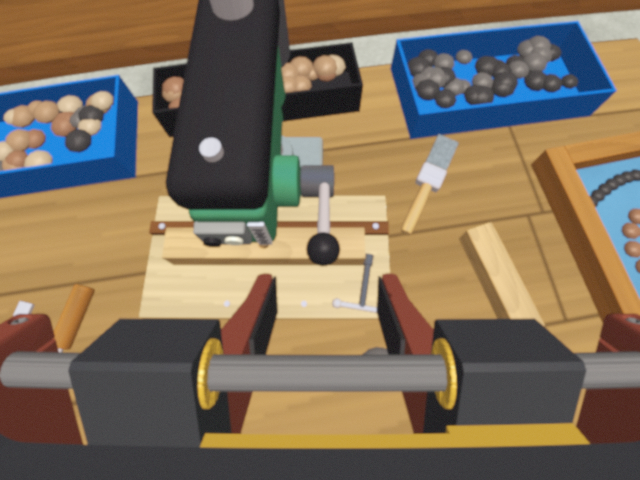

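The ball at (323,249) is centred between the open fingers, so I advance and grip.

>>> {"op": "apply_moves", "data": {"targets": [[0.14, [-0.02, 0, 0.66], [0, 0, 0]], [0.14, [-0.02, 0, 0.66], [0, 0, 0]], [0.14, [0, 0, 0.66], [0, 0, 0]], [0.14, [0, 0, 0], [0, 0, 0]], [-1, [0, 0, 0], [0, 0, 0]], [-1, [0, 0, 0], [0, 0, 0]], [-1, [0, 0, 0], [0, 0, 0]], [-1, [0, 0, 0], [0, 0, 0]]]}}

```text
t: 14.68
ee_pos: [505.0, -40.0, 294.4]
orientation: [2.944, -0.233, 0.936]
ft_force: [1.5, 20.5, 0.2]
width: 23.1
grasp_force: 30.0
```

```bash
cat > lev.py <<'E'
from h import *
o=ctrl.get_obs();M=R.from_rotvec(o["orientation"]).as_matrix()
g=d(o["ee_pos"]-19*M[:,2]);v=g-[20,-85,225]
phi=np.arctan2(v[2],-v[0]);F=D.T@o["ft_force"]
t=np.array([-np.sin(phi),0,-np.cos(phi)]) # direction of pulling (feed grows)
print("grasp",g.round(1),"r",np.hypot(v[0],v[2]).round(1),"feed",round(np.radians(40)-phi,3),"F drill",F.round(1),"square pull",round(-F@t,1),"w",round(o["width"],1),"gf",round(o["grasp_force"],1),"tilt",np.degrees(np.arcsin(M[:,2]@D[:,0])).round(1))
E
python3 lev.py
python3 - <<'E'
from h import *
M=drillR(TH,np.radians(35))
def c(q):
    p=np.radians(40)-q;return w((20-130*np.cos(p),-83.5,225+130*np.sin(p)))
qs=np.arange(0,1.41,.1)
for a,b in zip(qs[:-1],qs[1:]):print(round(b,2),np.round(M.T@(c(b)-c(a))/50,3))
E
```

```text
grasp [-81.8 -81.3 309.9] r 132.5 feed 0.003 F drill [-1.7 20.5  0.2] square pull -0.9 w 23.1 gf 30.0 tilt 35.3
0.1 [-0.247 -0.     0.08 ]
0.2 [-0.238  0.     0.104]
0.3 [-0.227 -0.     0.127]
0.4 [-0.213 -0.     0.149]
0.5 [-0.197 -0.     0.17 ]
0.6 [-0.179  0.     0.189]
0.7 [-0.159 -0.     0.205]
0.8 [-0.138  0.     0.22 ]
0.9 [-0.115  0.     0.233]
1.0 [-0.091 -0.     0.243]
1.1 [-0.067 -0.     0.251]
1.2 [-0.041 -0.     0.257]
1.3 [-0.015 -0.     0.259]
1.4 [0.011 0.    0.26 ]
```

>>> {"op": "apply_moves", "data": {"targets": [[-1, [0, -0.05, 0], [0, 0, 0]], [-1, [0, 0, 0], [0, 0, 0]], [-1, [-0.12, 0, 0.04], [0, 0, 0]], [-1, [-0.12, 0, 0.04], [0, 0, 0]], [-1, [0, 0, 0], [0, 0, 0]]]}}

```text
t: 15.3
ee_pos: [497.6, -38.2, 283.8]
orientation: [2.941, -0.233, 0.934]
ft_force: [-6.2, 6.0, 8.7]
width: 23.6
grasp_force: 30.0
```

```bash
python3 lev.py
```

```text
grasp [-89.4 -80.7 299.4] r 132.3 feed 0.101 F drill [-7.1  5.   8.7] square pull 3.2 w 23.6 gf 30.0 tilt 35.2
```

>>> {"op": "apply_moves", "data": {"targets": [[-1, [-0.25, -0.015, 0.075], [0, 0, 0]], [-1, [-0.227, 0, 0.127], [0, 0, 0]], [-1, [-0.213, 0, 0.149], [0, 0, 0]], [-1, [-0.197, 0, 0.17], [0, 0, 0]], [-1, [0, 0, 0], [0, 0, 0]]]}}

```text
t: 15.92
ee_pos: [476.0, -34.6, 235.4]
orientation: [2.942, -0.233, 0.928]
ft_force: [-1.0, -1.5, 4.3]
width: 23.5
grasp_force: 30.0
```

```bash
python3 lev.py
```

```text
grasp [-111.3  -80.4  250.9] r 133.8 feed 0.503 F drill [-0.8 -1.7  4.3] square pull 4.0 w 23.5 gf 30.0 tilt 35.0
```

>>> {"op": "apply_moves", "data": {"targets": [[-1, [-0.179, 0, 0.189], [0, 0, 0]], [-1, [-0.159, 0, 0.205], [0, 0, 0]], [-1, [-0.138, 0, 0.22], [0, 0, 0]], [-1, [-0.115, 0, 0.233], [0, 0, 0]], [-1, [-0.09, 0, 0.243], [0, 0, 0]], [-1, [0, 0, 0], [0, 0, 0]]]}}

```text
t: 16.68
ee_pos: [476.3, -34.2, 181.5]
orientation: [2.932, -0.243, 0.881]
ft_force: [-10.6, -24.0, 3.3]
width: 23.6
grasp_force: 30.0
```

```bash
python3 lev.py
python3 - <<'E'
from h import *
W=ctrl.get_image("scene")
for l in("quill","hole","rail"):
    for q in ctrl.pinpoint(l,"scene")[:2]:print(l,q)
E
```

```text
grasp [-110.6  -79.5  197.3] r 133.5 feed 0.907 F drill [ -6.7 -25.4   3.3] square pull 4.6 w 23.6 gf 30.0 tilt 33.5
quill {'xy': [258.4, 296.5], 'score': 0.7}
hole {'xy': [256.7, 298.5], 'score': 0.69}
rail {'xy': [260.9, 304.2], 'score': 0.67}
```

```bash
python3 - <<'E'
from h import *
o=ctrl.get_obs();M=R.from_rotvec(o["orientation"]).as_matrix()
print(o["t"],o["qpos"].round(3),o["qvel"].round(3),o["joint_torque"].round(1),"F tool",(M.T@o["ft_force"]).round(1),"m tool",(M.T@o["moment"]).round(2))
M1=drillR(TH,np.radians(35));print("turn err deg (tool)",np.degrees(R.from_matrix(M1.T@M).as_rotvec()).round(2))
W=ctrl.get_image("wrist")
for l in("knob","hub","drill"):
    for q in ctrl.pinpoint(l,"wrist")[:1]:print(l,q)
for m in ctrl.masks_of("knob","wrist")[:1]:print(m["score"],m["bbox"])
E
python3 lev.py
```

```text
16.875 [-0.037  0.13   2.354 -0.869  0.121  2.54 ] [-0.001 -0.002  0.002  0.    -0.    -0.002] [ 11.2 -26.8 -24.2   0.3  -7.9   0.2] F tool [-5.8 25.1 -5.8] m tool [-4.01 -0.87 -0.13]
turn err deg (tool) [-1.43 -1.43  0.05]
knob {'xy': [330.9, 305.5], 'score': 0.61}
hub {'xy': [324.1, 36.0], 'score': 0.56}
drill {'xy': [243.4, 225.5], 'score': 0.84}
0.66 [274.9, 0.7, 356.7, 335.4]
grasp [-110.7  -79.6  197.7] r 133.5 feed 0.904 F drill [ -6.5 -25.6   2.4] square pull 3.7 w 23.2 gf 30.0 tilt 33.6
```

Joints 5 and 6 have reached their range limits because of the tilt, so I'm reducing it while pivoting about the ball.

>>> {"op": "apply_moves", "data": {"targets": [[-1, [-0.028, 0, 0], [0, -0.047, 0]], [-1, [-0.028, 0, 0], [0, -0.047, 0]], [-1, [-0.028, 0, 0], [0, -0.047, 0]], [-1, [-0.028, 0, 0], [0, -0.047, 0]], [-1, [0, 0, 0], [0, 0, 0]], [-1, [0, 0, 0], [0, 0, 0]]]}}

```text
t: 17.88
ee_pos: [474.3, -34.5, 181.1]
orientation: [3.035, -0.258, 0.512]
ft_force: [-8.4, -12.0, 3.2]
width: 23.9
grasp_force: 30.0
```

```bash
python3 lev.py;  python3 - <<'E'
from h import *
o=ctrl.get_obs();M=R.from_rotvec(o["orientation"]).as_matrix()
print(o["qpos"].round(3),"F tool",(M.T@o["ft_force"]).round(1),"m tool",(M.T@o["moment"]).round(2))
t=np.arcsin(M[:,2]@D[:,0]);M1=drillR(TH,t);print("turn to fix",(R.from_matrix(M.T@M1).as_rotvec()/np.pi*2).round(4))
E
```

```text
grasp [-108.3  -80.1  199. ] r 130.9 feed 0.898 F drill [ -6.4 -13.2   3.2] square pull 4.4 w 23.9 gf 30.0 tilt 19.3
[-0.058  0.15   2.2   -0.137  0.463  1.795] F tool [-4.9 13.3 -4.8] m tool [-1.97 -0.9   0.06]
turn to fix [ 0.0177 -0.0001 -0.0039]
```

>>> {"op": "apply_moves", "data": {"targets": [[-1, [-0.02, 0.0, 0], [0.018, 0, -0.004]], [-1, [0, 0.015, 0], [0, 0, 0]], [-1, [-0.01, 0, 0.13], [0, 0, 0]], [-1, [-0.01, 0, 0.13], [0, 0, 0]], [-1, [0.003, 0, 0.13], [0, 0, 0]], [-1, [0.003, 0, 0.13], [0, 0, 0]], [-1, [0, 0, 0], [0, 0, 0]]]}}

```text
t: 18.75
ee_pos: [482.4, -35.4, 156.3]
orientation: [3.063, -0.243, 0.524]
ft_force: [-5.0, -4.5, 2.9]
width: 23.5
grasp_force: 30.0
```

```bash
cat >> lev.py <<'E'
print(o["qpos"].round(3),"F tool",(M.T@o["ft_force"]).round(1),"m tool",(M.T@o["moment"]).round(2))
M1=drillR(TH,np.arcsin(M[:,2]@D[:,0]));print("turn to fix",(R.from_matrix(M.T@M1).as_rotvec()/np.pi*2).round(4))
W=ctrl.get_image("scene")
for l in("quill","hole","rail"):
    for q in ctrl.pinpoint(l,"scene")[:1]:print(l,q)
E
python3 lev.py
```

```text
grasp [-100.2  -80.3  174.2] r 130.5 feed 1.098 F drill [-4.3 -5.2  2.9] square pull 4.4 w 23.5 gf 30.0 tilt 19.4
[-0.083  0.211  2.207 -0.061  0.387  1.698] F tool [-3.   5.2 -4.2] m tool [-0.78 -0.6  -0.  ]
turn to fix [-0.0014 -0.      0.    ]
quill {'xy': [260.0, 298.2], 'score': 0.78}
hole {'xy': [258.5, 296.4], 'score': 0.66}
rail {'xy': [257.5, 307.7], 'score': 0.58}
```

>>> {"op": "apply_moves", "data": {"targets": [[-1, [0.012, 0.01, 0.085], [0, 0, 0]], [-1, [0.016, 0, 0.085], [0, 0, 0]], [-1, [0.02, 0, 0.085], [0, 0, 0]], [-1, [0, 0, 0], [0, 0, 0]]]}}

```text
t: 19.45
ee_pos: [488.3, -36.5, 145.0]
orientation: [3.064, -0.243, 0.522]
ft_force: [-6.8, -0.3, 2.6]
width: 23.6
grasp_force: 30.0
```

```bash
python3 lev.py
```

```text
grasp [-94.2 -80.5 162.9] r 130.0 feed 1.196 F drill [-6.7 -1.3  2.6] square pull 5.4 w 23.6 gf 30.0 tilt 19.3
[-0.085  0.244  2.202 -0.062  0.36   1.699] F tool [-5.5  1.3 -4.6] m tool [-0.15 -0.86 -0.  ]
turn to fix [-0.0016 -0.     -0.0001]
quill {'xy': [316.7, 231.7], 'score': 0.67}
hole {'xy': [258.4, 295.4], 'score': 0.92}
rail {'xy': [258.6, 305.5], 'score': 0.92}
```

>>> {"op": "apply_moves", "data": {"targets": [[-1, [0.022, 0, 0.064], [0, 0, 0]], [-1, [0.024, 0, 0.064], [0, 0, 0]], [-1, [0, 0, 0], [0, 0, 0]]]}}

```text
t: 20.02
ee_pos: [491.8, -37.1, 139.3]
orientation: [3.064, -0.243, 0.52]
ft_force: [-7.5, 0.5, 1.8]
width: 23.4
grasp_force: 30.0
```

```bash
python3 lev.py
```

```text
grasp [-90.6 -80.5 157.3] r 129.7 feed 1.248 F drill [-7.5 -0.7  1.8] square pull 5.4 w 23.4 gf 30.0 tilt 19.3
[-0.086  0.26   2.197 -0.063  0.349  1.699] F tool [-6.5  0.7 -4.2] m tool [-0.11 -1.1   0.01]
turn to fix [-0.0016 -0.     -0.    ]
quill {'xy': [260.1, 301.3], 'score': 0.82}
hole {'xy': [257.9, 295.3], 'score': 0.56}
rail {'xy': [257.4, 304.8], 'score': 0.76}
```

>>> {"op": "apply_moves", "data": {"targets": [[-1, [0.007, 0, 0.064], [0, 0, 0]], [-1, [0, 0, 0], [0, 0, 0]]]}}

```text
t: 20.48
ee_pos: [493.7, -37.3, 136.8]
orientation: [3.064, -0.243, 0.522]
ft_force: [-6.4, -0.7, 3.4]
width: 23.4
grasp_force: 30.0
```

```bash
python3 lev.py|head -2
```

```text
grasp [-88.8 -80.5 154.7] r 129.5 feed 1.272 F drill [-6.2 -1.7  3.4] square pull 6.2 w 23.4 gf 30.0 tilt 19.3
[-0.086  0.268  2.196 -0.064  0.342  1.7  ] F tool [-4.7  1.7 -5.2] m tool [-0.11 -0.95  0.02]
```

>>> {"op": "apply_moves", "data": {"targets": [[-1, [0.01, 0, 0.032], [0, 0, 0]], [-1, [0, 0, 0], [0, 0, 0]]]}}

```text
t: 20.92
ee_pos: [494.5, -37.5, 135.4]
orientation: [3.064, -0.243, 0.521]
ft_force: [-6.9, -0.3, 2.5]
width: 23.5
grasp_force: 30.0
```

```bash
python3 lev.py
```

```text
grasp [-87.9 -80.4 153.4] r 129.5 feed 1.284 F drill [-6.8 -1.3  2.5] square pull 5.8 w 23.5 gf 30.0 tilt 19.3
[-0.086  0.272  2.195 -0.065  0.339  1.7  ] F tool [-5.6  1.3 -4.6] m tool [-0.19 -0.94  0.03]
turn to fix [-0.0016 -0.     -0.    ]
quill {'xy': [259.8, 297.6], 'score': 0.67}
hole {'xy': [265.2, 232.3], 'score': 0.69}
rail {'xy': [259.0, 305.9], 'score': 0.95}
```

>>> {"op": "apply_moves", "data": {"targets": [[-1, [0.012, 0, 0.03], [0, 0, 0]], [-1, [0, 0, 0], [0, 0, 0]]]}}

```text
t: 21.38
ee_pos: [495.5, -37.6, 134.2]
orientation: [3.064, -0.243, 0.521]
ft_force: [-7.6, 1.0, 1.9]
width: 23.5
grasp_force: 30.0
```

```bash
python3 lev.py|head -1
```

```text
grasp [-86.9 -80.4 152.1] r 129.4 feed 1.296 F drill [-7.7 -0.2  1.9] square pull 5.8 w 23.5 gf 30.0 tilt 19.3
```

>>> {"op": "apply_moves", "data": {"targets": [[-1, [0.012, 0, 0.03], [0, 0, 0]], [-1, [0, 0, 0], [0, 0, 0]]]}}

```text
t: 21.82
ee_pos: [496.4, -37.8, 132.9]
orientation: [3.064, -0.243, 0.521]
ft_force: [-6.7, -0.1, 2.8]
width: 23.7
grasp_force: 30.0
```

```bash
python3 lev.py|head -1
```

```text
grasp [-85.9 -80.4 150.9] r 129.3 feed 1.309 F drill [-6.6 -1.2  2.8] square pull 6.0 w 23.7 gf 30.0 tilt 19.3
```

>>> {"op": "apply_moves", "data": {"targets": [[-1, [0.01, 0, 0.03], [0, 0, 0]], [-1, [0, 0, 0], [0, 0, 0]]]}}

```text
t: 22.28
ee_pos: [497.4, -38.0, 131.7]
orientation: [3.064, -0.243, 0.521]
ft_force: [-6.9, -0.3, 2.4]
width: 23.6
grasp_force: 30.0
```

```bash
python3 lev.py|head -1
```

```text
grasp [-84.9 -80.5 149.7] r 129.2 feed 1.321 F drill [-6.8 -1.4  2.4] square pull 5.9 w 23.6 gf 30.0 tilt 19.3
```

>>> {"op": "apply_moves", "data": {"targets": [[-1, [0.01, 0, 0.03], [0, 0, 0]], [-1, [0, 0, 0], [0, 0, 0]]]}}

```text
t: 22.72
ee_pos: [498.4, -38.1, 130.5]
orientation: [3.064, -0.243, 0.521]
ft_force: [-7.1, -0.3, 2.4]
width: 23.4
grasp_force: 30.0
```

```bash
python3 lev.py|head -1
```

```text
grasp [-83.9 -80.5 148.4] r 129.1 feed 1.333 F drill [-7.  -1.5  2.4] square pull 6.1 w 23.4 gf 30.0 tilt 19.3
```

>>> {"op": "apply_moves", "data": {"targets": [[-1, [0.01, 0, 0.03], [0, 0, 0]], [-1, [0, 0, 0], [0, 0, 0]]]}}

```text
t: 23.18
ee_pos: [499.5, -38.3, 129.3]
orientation: [3.064, -0.243, 0.521]
ft_force: [-7.8, -0.5, 2.5]
width: 23.4
grasp_force: 30.0
```

```bash
python3 lev.py|head -1
```

```text
grasp [-82.9 -80.4 147.2] r 129.0 feed 1.345 F drill [-7.7 -1.8  2.5] square pull 6.6 w 23.4 gf 30.0 tilt 19.3
```

>>> {"op": "apply_moves", "data": {"targets": [[-1, [0.01, 0, 0.03], [0, 0, 0]], [-1, [0, 0, 0], [0, 0, 0]]]}}

```text
t: 23.62
ee_pos: [500.4, -38.4, 128.1]
orientation: [3.064, -0.243, 0.521]
ft_force: [-7.3, -0.3, 3.4]
width: 23.4
grasp_force: 30.0
```

```bash
python3 lev.py
```

```text
grasp [-81.9 -80.4 146. ] r 128.9 feed 1.358 F drill [-7.2 -1.5  3.4] square pull 7.1 w 23.4 gf 30.0 tilt 19.3
[-0.087  0.296  2.187 -0.067  0.324  1.702] F tool [-5.6  1.5 -5.6] m tool [-0.22 -0.98 -0.01]
turn to fix [-0.0016 -0.     -0.    ]
quill {'xy': [258.5, 297.9], 'score': 0.72}
hole {'xy': [257.0, 294.6], 'score': 0.75}
rail {'xy': [259.3, 304.5], 'score': 0.8}
```

>>> {"op": "apply_moves", "data": {"targets": [[-1, [0.01, 0, 0.03], [0, 0, 0]], [-1, [0, 0, 0], [0, 0, 0]]]}}

```text
t: 24.08
ee_pos: [501.4, -38.6, 126.9]
orientation: [3.064, -0.243, 0.521]
ft_force: [-6.9, -0.5, 3.2]
width: 23.7
grasp_force: 30.0
```

```bash
python3 lev.py|head -1
```

```text
grasp [-80.9 -80.4 144.8] r 128.9 feed 1.37 F drill [-6.8 -1.6  3.2] square pull 6.7 w 23.7 gf 30.0 tilt 19.3
```

>>> {"op": "apply_moves", "data": {"targets": [[-1, [0.01, 0, 0.02], [0, 0, 0]], [-1, [0, 0, 0], [0, 0, 0]]]}}

```text
t: 24.52
ee_pos: [502.1, -38.7, 126.1]
orientation: [3.064, -0.243, 0.521]
ft_force: [-6.6, -0.7, 3.9]
width: 23.3
grasp_force: 30.0
```

```bash
python3 lev.py|head -1
```

```text
grasp [-80.2 -80.5 144. ] r 128.9 feed 1.378 F drill [-6.4 -1.7  3.9] square pull 7.1 w 23.3 gf 30.0 tilt 19.3
```

>>> {"op": "apply_moves", "data": {"targets": [[-1, [0.008, 0, 0.022], [0, 0, 0]], [-1, [0, 0, 0], [0, 0, 0]]]}}

```text
t: 24.98
ee_pos: [502.9, -38.8, 125.2]
orientation: [3.064, -0.243, 0.521]
ft_force: [-7.3, -0.9, 4.8]
width: 23.4
grasp_force: 30.0
```

```bash
python3 lev.py|head -1
```

```text
grasp [-79.4 -80.4 143.1] r 128.8 feed 1.387 F drill [-7.1 -2.   4.8] square pull 8.2 w 23.4 gf 30.0 tilt 19.3
```

>>> {"op": "apply_moves", "data": {"targets": [[-1, [0.008, 0, 0.022], [0, 0, 0]], [-1, [0, 0, 0], [0, 0, 0]]]}}

```text
t: 25.42
ee_pos: [503.6, -38.9, 124.4]
orientation: [3.064, -0.243, 0.521]
ft_force: [-8.4, -0.3, 4.9]
width: 23.3
grasp_force: 30.0
```

```bash
python3 lev.py|head -1
```

```text
grasp [-78.7 -80.4 142.3] r 128.7 feed 1.396 F drill [-8.2 -1.6  4.9] square pull 9.1 w 23.3 gf 30.0 tilt 19.3
```

>>> {"op": "apply_moves", "data": {"targets": [[-1, [0.008, 0, 0.022], [0, 0, 0]], [-1, [0, 0, 0], [0, 0, 0]]]}}

```text
t: 25.88
ee_pos: [504.4, -39.0, 123.5]
orientation: [3.064, -0.243, 0.521]
ft_force: [-7.5, -0.5, 5.3]
width: 23.3
grasp_force: 30.0
```

```bash
python3 lev.py|head -1
```

```text
grasp [-77.9 -80.4 141.5] r 128.7 feed 1.405 F drill [-7.3 -1.7  5.3] square pull 8.8 w 23.3 gf 30.0 tilt 19.3
```

>>> {"op": "apply_moves", "data": {"targets": [[-1, [0.008, 0, 0.022], [0, 0, 0]], [-1, [0, 0, 0], [0, 0, 0]]]}}

```text
t: 26.32
ee_pos: [505.1, -39.2, 122.7]
orientation: [3.064, -0.243, 0.522]
ft_force: [-9.6, -0.1, 6.2]
width: 23.4
grasp_force: 30.0
```

```bash
python3 lev.py
```

```text
grasp [-77.2 -80.4 140.6] r 128.7 feed 1.413 F drill [-9.4 -1.6  6.2] square pull 10.9 w 23.4 gf 30.0 tilt 19.3
[-0.088  0.313  2.18  -0.068  0.313  1.702] F tool [-6.9  1.6 -9. ] m tool [-0.22 -1.07  0.05]
turn to fix [-0.0015 -0.     -0.    ]
quill {'xy': [259.9, 299.2], 'score': 0.62}
hole {'xy': [257.4, 293.8], 'score': 0.61}
rail {'xy': [287.5, 245.8], 'score': 0.67}
```

```bash
cat > q.py <<'E'
from h import *
W=ctrl.get_image("scene");cv2.imwrite("pics/s7.png",W["pixels"]);a=cv2.imread("pics/scene4.png");b=W["pixels"]
K=np.array(W["camera_matrix"]);V=np.array(W["view"])
def proj(q):
    c=(V@np.r_[q,1])[:3];s=c[:2]/c[2];s=s*(1+W["k1"]*(s@s));return s*[K[0,0],K[1,1]]+K[:2,2]
print("expected px 30mm",proj(w((0,0,90)))-proj(w((0,0,120))),"1mm rail y",proj(w((1,141,88)))-proj(w((1,140,88))),"x",proj(w((2,140,88)))-proj(w((1,140,88))))
def match(x0,y0,x1,y1,mr,s=8):
    A=cv2.resize(a[y0:y1,x0:x1],None,fx=s,fy=s,interpolation=2);X0,Y0=x0-4,y0-mr[0]
    B=cv2.resize(b[Y0:y1+mr[1],X0:x1+4],None,fx=s,fy=s,interpolation=2)
    r=cv2.matchTemplate(B,A,cv2.TM_CCOEFF_NORMED);_,v,_,l=cv2.minMaxLoc(r)
    print(v,"shift",l[0]/s-4,l[1]/s-mr[0])
match(249,268,261,282,(2,16)); match(240,325,280,358,(4,4)); match(225,355,320,380,(4,4))
E
python3 q.py
```

```text
expected px 30mm [1.27201073 9.93586271] 1mm rail y [0.01781208 0.36165699] x [-0.48796775  0.05521022]
0.9818587303161621 shift 1.25 10.125
0.9912444353103638 shift -0.125 -0.125
0.9994339942932129 shift 0.0 0.0
```

The chuck has come down 30.6 mm and the rail hasn't moved, so the cone is seated. I let it settle and re-read the force.

>>> {"op": "apply_moves", "data": {"targets": [[-1, [0, 0, 0], [0, 0, 0]], [-1, [0, 0, 0], [0, 0, 0]], [-1, [0, 0, 0], [0, 0, 0]], [-1, [0, 0, 0], [0, 0, 0]]]}}

```text
t: 27.08
ee_pos: [505.1, -39.2, 122.7]
orientation: [3.064, -0.243, 0.522]
ft_force: [-9.3, 0.5, 7.6]
width: 23.4
grasp_force: 30.0
```

```bash
for i in 1 2 3; do python3 lev.py|head -1; done; python3 q.py
```

```text
grasp [-77.2 -80.4 140.6] r 128.7 feed 1.413 F drill [-9.3 -1.   7.6] square pull 11.8 w 23.4 gf 30.0 tilt 19.3
grasp [-77.2 -80.4 140.7] r 128.7 feed 1.413 F drill [-8.7 -1.9  6.3] square pull 10.4 w 23.2 gf 30.0 tilt 19.3
grasp [-77.2 -80.4 140.7] r 128.7 feed 1.413 F drill [-9.6 -2.2  7.7] square pull 12.1 w 23.2 gf 30.0 tilt 19.3
expected px 30mm [1.27201073 9.93586271] 1mm rail y [0.01781208 0.36165699] x [-0.48796775  0.05521022]
0.9813503623008728 shift 1.25 10.125
0.9911920428276062 shift -0.125 -0.125
0.9994274377822876 shift 0.0 0.0
```

```bash
python3 -c "
from workcell import ctrl
print(ctrl.close_job())"
```

```text
the job is handed in; nothing more can be done
None
```

I handed the job in at about 27 s of the 72 s allowed, with no verdict returned: the rail's hole is under the cone, the cone is seated (about 30.6 mm of feed), and the gripper is holding the lever at about 11 N of pull, which I estimate as 33–43 N on the rail, within the 8–80 N allowed.

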